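# Bolt the finds case and restart its climate logger with a probe

### The arm

A 6-joint arm with a two-finger parallel gripper is mounted at the origin on the work surface. World frame = base frame: x ahead of the robot, y to its left, z up, the work surface at z = 0. Lengths are in m, angles in rad, forces in N, time in s.
With the tool pointing down it reaches from about 0.375 to 0.925 m from the base axis. Payload 5.7 kg.
Tool frame: the origin (TCP) lies midway between the tips of the shut fingers; the grasp point (between the pads) lies 19 mm behind it (r.grip_depth is the distance from the TCP to the grasp point, in m); z points along the fingers, y is the line along which they close (so a half turn about z gives the same grasp; the last joint's range is limited). The gripper opens to 85 mm and grips with 20 to 120 N. Pads are 22 mm wide; open, the fingers measure 114 mm over their backs; the gripper's body (76 mm by 85 mm) begins 54 mm behind the grasp point. The pads swing forward as they close: fully open they stand 13 mm farther back than shut.
Start: joints at [1.012, 0.359, 1.51, -0, 1.272, -0.115], TCP at [0.258, 0.542, 0.231] pointing down, gripper open.
Joint ranges: [-2.97, 2.97], [-1.01, 2.36], [0.21, 2.38], [-0.96, 4.11], [0.2, 2.71], [-2.98, 2.98]. Speed limits (rad/s): [2.39, 2.39, 3.14, 3.14, 3.14, 3.14].

### API

Orientations are given as a unit quaternion [x, y, z, w].
In Python, from workcell import r, eyes, nets gives the robot as it stands. The module is installed in compiled form; this text tells all that it offers.
- The arm moves only by the tool jog_arm, never from a script. Its argument "rows" is a list of rows, each a list of 2 entries, a list of its own where there are three numbers: the shift along the tool's x, y, z in mm, then the turn about the tool's z in rad. A call has 1 to 5 rows; each row shifts and turns the commanded pose from where the row before left it, along the tool's axes as they then stand; what a row does not reach is not made up. A row lasts 1/10 s, in which the tool goes at most 50 mm and 8.59 degrees, less where a joint would pass 70% of its speed; a pose out of reach is approached as far as the arm can. A call is refused whole if a number of a shift passes 50 or a number of a turn 0.15, either way. A call with a gripper value outside its range is refused whole. "gripper" is the opening, from 0 (shut) to 1 (fully open), set as the call begins (left out, the last holds). The fingers move at their own pace and stop on an object; "squeeze" is the grip in N (left out, the last holds). Time passes only in rows, so rows that do not move let the fingers close. It gives the time, the measured TCP pose, the force, the opening and the grip force at its end, in the units of the state.
- r.get_state(): the state, without advancing time (a new reading comes with each control period).
- eyes.get_image(name): name is "scene" or "top"; returns the picture (420x560x3 uint8, red, green, blue); there is no depth.
- eyes.camera_info(name): a dict with "camera_matrix" (3x3 intrinsics, pixels), "extrinsics" (4x4, takes a point from camera to world coordinates). Camera axes: x right, y down, z forward; pixel columns grow to the right and rows downward; lengths in m; the calibration is good to about 2 mm. A picture is of the moment at which its call begins. camera_info takes no time and is no camera call.
- r.job_done(): hands the job in; it is judged then, once.
Trained networks look in the newest picture that a camera, given by its name, has taken for a name from the list of things; names that differ only in an ending like _2 or _b are one class to them, and where a whole thing is asked for, a point or a joint stands for the part that bears it (a point fixed in the world has none). Each returns a list of dicts, best first, with "p" (0 to 1); they miss things now and then, are a little off and sometimes report something else, mostly with a low value. They report only what shows in the picture. A call takes as long as a camera call. They do not tell look-alikes from the thing itself.
- nets.spot_in(camera, thing): "box" ([left, top, width, height] in pixels, round what is visible of it).
- nets.masks_of(camera, thing): "region" (420x560 bool, what is visible of it) and "box" ([left, top, width, height] in pixels, round what is visible of it).
The state is a dict: "time_s": time; "q": joint angles; "qd": joint speeds; "effort": joint torques, N m; "position": TCP position; "tool_rot": TCP orientation; "ft_force": force on the tool from outside, world axes, zero at the start; "torque": the same for the moment, N m; "grip_width": opening from 0.0 (shut) to 1.0 (fully open); "grip_force": force on a finger pad.
Only numpy, scipy, OpenCV 4.12 (cv2) and the standard library are available. Lean on these libraries where they do the work, as an engineer would, in place of code of your own. Each camera call takes 0.05 s, during which the arm holds its last target. There are 200 camera calls.

### The job

Lock the finds case for the night: slide its bolt fully home into the brass keeper, which also draws the yellow shutter off the logger's hole. Then pick up the blue-handled probe, push the red button at the bottom of that hole fully down with the probe's steel tip, hold it down for about two seconds to restart the logger, and lay the probe back flat in the white tray, setting it down rather than dropping it. Do not knock over or shove the two jars or the brush, and leave the case bolted.

Things in the scene. Friction and masses are not known exactly. Their poses are not given: they have to be found in the camera images.
- case: Fixed grey box 160 (x) x 260 (y) x 75 mm; origin at the centre of its underside. Solid deck at y < 20 mm, clear lid over a soil block beyond. The bolt's track lies on top along y at x = 45 mm. On its +x side (away from the robot) at y = -70 mm is a white logger, 70 mm wide, 60 mm along its slope, whose face leans back: outward normal (0.906, 0, 0.423) in the case frame.
- bolt (a joint): Bolt's travel along the case's +y, m: 0 drawn back, 0.045 fully home. Starts back or nearly so; needs about 2 N. Fixed to it is a yellow shutter, 30 mm wide (y), 3 mm thick, hanging in front of the logger's face: it covers the hole when the bolt is back and stands 23 mm to the +y side of the hole's rim when home.
- knob_top (a point): Top centre of the bolt's upright black knob: a post 12 mm in diameter, its top 122 mm above the table, 34 mm tall above the steel bar (bar's top 89 mm above the table). It moves with the bolt. The brass keeper's top is 97 mm above the table.
- keeper (a point): Centre of the brass keeper (28 x 20 x 22 mm, open along y) on the lid, at (45, 40, 84) mm in the case frame. The bar's nose passes right through it when home.
- hole (a point): Centre of the hole's mouth on the logger's sloping face, at (115, -70, 45) mm in the case frame (axes of the case). The hole is round, 14 mm in diameter, straight in along (-0.906, 0, -0.423) of the case frame.
- button_face (a point): Centre of the red button's face, 11.6 mm in diameter, 9 mm deep in the hole. Its z axis is the outward axis of the hole. It moves in with the button.
- button (a joint): How far the button is pushed in, m: 0 released, 0.006 fully down (about 4 N; 2 N to begin). It springs back.
- probe: The probe, loose, 50 g: a blue square handle 16 x 16 x 100 mm along its x, with a steel rod 6 mm in diameter and 60 mm long from its -x end, on the handle's axis (8 mm above its underside). Origin at the centre of the handle's underside (about its centre of mass), z up. It starts lying flat in the tray.
- probe_tip (a point): End of the probe's steel rod, 110 mm from the handle's middle along the probe's -x, on the handle's axis.
- tray: Fixed white tray 240 (x) x 160 (y) mm, wall 4 mm thick and 14 mm high, inner floor 4 mm above the table; origin at the centre of its underside. The probe lies on its +y half, the brush on its -y half.
- brush: Loose flat brush lying in the tray, 155 mm long along its x, 26 mm wide at most, 12 mm thick; wooden handle to -x, bristles to +x; origin under it, 80 mm from the handle's end. Leave alone.
- jar_amber: Amber glass jar, loose, 56 mm in diameter, 95 mm tall, upright on the table beyond the logger on its -y side; origin at the centre of its underside. Leave alone.
- jar_white: White plastic jar with green cap, loose, 54 mm in diameter, 80 mm tall, upright on the table beyond the logger on its +y side; origin at the centre of its underside. Leave alone.
There are look-alikes about, which are no part of the job. There is more than one size of the probe; the job needs the largest.

How it is judged:
By the outcome, as a careful person would: the job done as asked, in the order asked, and still so for the second after the job is handed in, with the robot touching nothing.
It also fails if it takes over 72 s, if anything falls off the work surface, if the arm or the gripper's body presses on something with over 40 N, if the wrist force passes 120 N, or if a joint passes its speed limit or range.

## Working session

There is one attempt and no reset: what is moved stays moved. The work goes in short steps, Python scripts to look and compute and a tool call to move; the robot and the scene stay as the last step left them, time stands still between calls to the robot, and variables do not carry over. Pictures are saved under pics/ and viewed, at most 10 in all, crops included, and the job is handed in when it is done.

Besides the shell and the picture viewer there is one more tool, called after "Call:" in YAML: its name, and indented under it one key for each argument. jog_arm: Moves the arm, as the interface text tells. Its arguments: {"type":"object","properties":{"rows":{"type":"array","items":{"type":"array"}},"gripper":{"type":"number"},"squeeze":{"type":"number"}},"required":["rows"]}

```bash
mkdir -p pics
cat > h.py <<'E'
import numpy as np, cv2
from workcell import r, eyes, nets
from scipy.spatial.transform import Rotation as R
def cam(n):
    i=eyes.camera_info(n); return np.array(i["camera_matrix"]),np.array(i["extrinsics"])
def proj(n,p):
    K,E=cam(n); p=np.atleast_2d(p); c=(p-E[:3,3])@E[:3,:3]; u=c@K.T; return u[:,:2]/u[:,2:]
def ray(n,uv):
    K,E=cam(n); d=E[:3,:3]@np.linalg.solve(K,[uv[0],uv[1],1]); return E[:3,3],d/np.linalg.norm(d)
def atz(n,uv,z):
    o,d=ray(n,uv); return o+d*(z-o[2])/d[2]
def tri(n1,a,n2,b):
    o1,d1=ray(n1,a);o2,d2=ray(n2,b)
    s=np.linalg.lstsq(np.c_[d1,-d2],o2-o1,rcond=None)[0]
    p,q=o1+s[0]*d1,o2+s[1]*d2; return (p+q)/2,np.linalg.norm(p-q)
def save(n,f):
    im=eyes.get_image(n); cv2.imwrite(f,im[:,:,::-1]); return im
E
python3 - <<'E'
from h import *
np.set_printoptions(precision=4,suppress=True)
a=save("scene","pics/s0.png");b=save("top","pics/t0.png")
cv2.imwrite("pics/both.png",cv2.resize(np.hstack([a,b])[:,:,::-1],(800,300)))
for n in("scene","top"):
    K,E=cam(n);print(n,K[0],E[:3,3],E[:3,2])
    for t in ("case","bolt","knob_top","keeper","hole","button_face","probe","tray","brush","jar_amber","jar_white"):
        print(t,[(np.round(d["box"]).tolist(),round(d["p"],2)) for d in nets.spot_in(n,t)[:4]])
print(r.get_state())
E
```

```text
scene [407.015    0.     277.0535] [1.     0.2226 0.7409] [-0.5791 -0.3372 -0.7423]
case [([354.0, 196.0, 160.0, 134.0], 0.76), ([305.0, 252.0, 27.0, 53.0], 0.73)]
bolt [([364.0, 233.0, 73.0, 51.0], 0.65)]
knob_top [([368.0, 236.0, 72.0, 46.0], 0.85), ([357.0, 196.0, 156.0, 131.0], 0.46)]
keeper [([354.0, 195.0, 158.0, 134.0], 0.61)]
hole [([354.0, 198.0, 162.0, 133.0], 0.7)]
button_face [([369.0, 233.0, 70.0, 52.0], 0.43)]
probe [([282.0, 225.0, 42.0, 10.0], 0.78), ([188.0, 256.0, 26.0, 41.0], 0.76)]
tray []
brush [([193.0, 177.0, 31.0, 44.0], 0.76)]
jar_amber [([305.0, 250.0, 28.0, 52.0], 0.74)]
jar_white [([370.0, 313.0, 30.0, 40.0], 0.84)]
top [389.2469   0.     279.2633] [ 0.4463 -0.0441  1.0171] [ 0.0593  0.0081 -0.9982]
case [([105.0, 200.0, 122.0, 88.0], 0.92)]
bolt [([154.0, 198.0, 50.0, 36.0], 0.91)]
knob_top [([153.0, 197.0, 50.0, 38.0], 0.78)]
keeper [([96.0, 198.0, 128.0, 90.0], 0.57)]
hole [([103.0, 199.0, 121.0, 86.0], 0.81)]
button_face []
probe [([309.0, 133.0, 37.0, 24.0], 0.73), ([334.0, 221.0, 34.0, 26.0], 0.69)]
tray [([312.0, 180.0, 108.0, 103.0], 0.91)]
brush [([352.0, 198.0, 49.0, 36.0], 0.56)]
jar_amber [([226.0, 167.0, 27.0, 26.0], 0.96), ([314.0, 182.0, 109.0, 101.0], 0.6)]
jar_white [([165.0, 150.0, 28.0, 23.0], 0.72), ([352.0, 197.0, 49.0, 35.0], 0.52)]
{'time_s': 1.2, 'q': array([ 1.0119,  0.3588,  1.5104, -0.    ,  1.2725, -0.1151]), 'qd': array([ 0.0005, -0.0003, -0.0009,  0.0007,  0.0004,  0.0015]), 'effort': array([  0.    , -52.7596, -27.9047,  -0.0003,   0.0016,  -0.    ]), 'position': array([0.2576, 0.5418, 0.2313]), 'tool_rot': array([ 0.2201,  0.9755, -0.0001, -0.    ]), 'ft_force': array([-0.2835,  0.7899, -0.6704]), 'torque': array([ 0.0061, -0.0188, -0.0111]), 'grip_force': 0.0, 'grip_width': 0.9961407529085031}
```

View pics/s0.png

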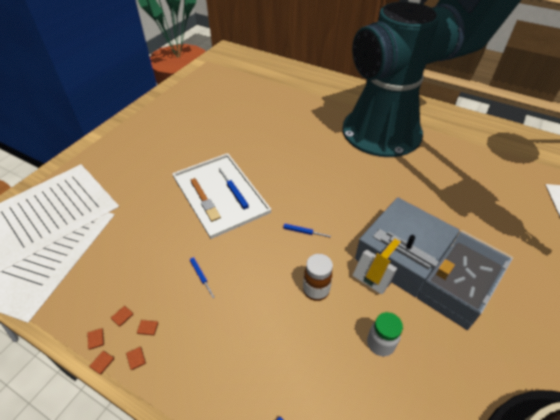

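View pics/t0.png

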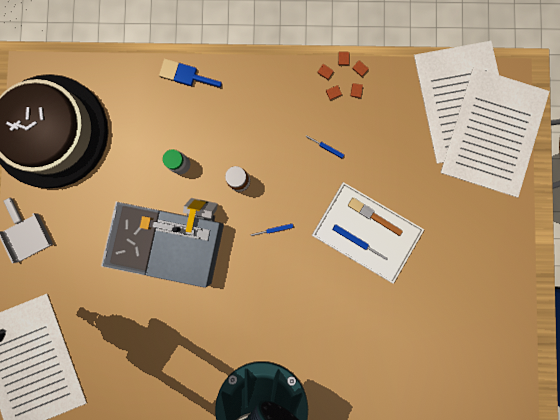

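The scene picture shows the probe in the tray at about (235,190), and the top view shows it at (333,226)-(388,260). Loose small probes lie at top (280,229) and (325,147), and at scene (200,270), (305,230) and (279,418). The tray probe measures about 165 mm, so it is the largest one. The case is at top (165,245), with the amber jar at (236,178) and the green-capped jar at (174,160). Next I'll check this in close crops.

Run:
```python
from h import *
s=cv2.imread("pics/s0.png");t=cv2.imread("pics/t0.png")
def crop(im,x,y,w,h,k,step=10):
    c=cv2.resize(im[y:y+h,x:x+w],None,fx=k,fy=k,interpolation=cv2.INTER_CUBIC)
    for i in range(x-x%step+step,x+w,step):
        cv2.line(c,(int((i-x)*k),0),(int((i-x)*k),5 if i%50 else 14),(0,0,255),1)
        if i%20==0: cv2.putText(c,str(i),(int((i-x)*k)+2,14),0,.35,(0,0,255))
    for j in range(y-y%step+step,y+h,step):
        cv2.line(c,(0,int((j-y)*k)),(5,int((j-y)*k)),(0,0,255),1)
        if j%20==0: cv2.putText(c,str(j),(8,int((j-y)*k)+4),0,.35,(0,0,255))
    return c
cv2.imwrite("pics/c1.png",crop(s,345,190,170,145,4))
a=crop(t,95,190,140,105,5);cv2.imwrite("pics/c2.png",a)
cv2.imwrite("pics/c3.png",np.hstack([crop(t,305,175,125,115,3.2),crop(s,165,145,110,92*125//110+0,3.2)[:368]][0:2]) if 0 else np.hstack([crop(t,305,175,125,115,3.2),crop(s,165,145,110,115,3.2)]))
```

```text
(no output)
```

View pics/c1.png

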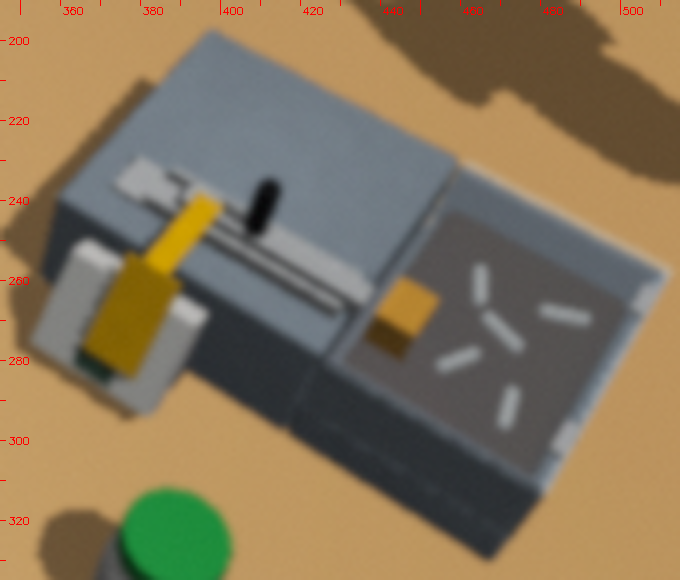

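View pics/c2.png

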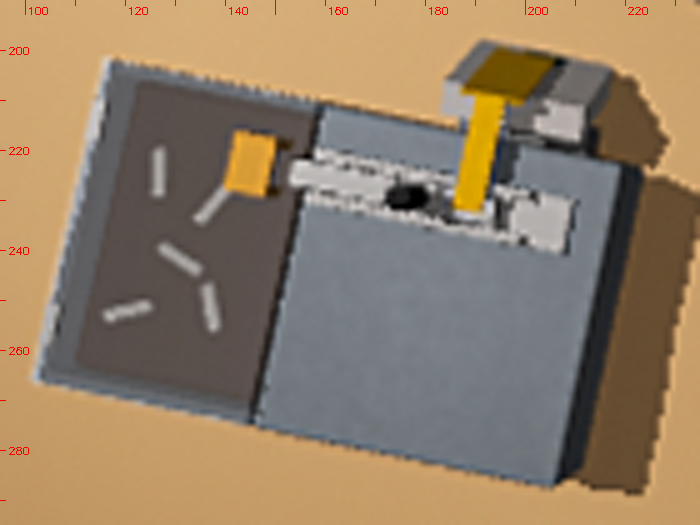

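View pics/c3.png

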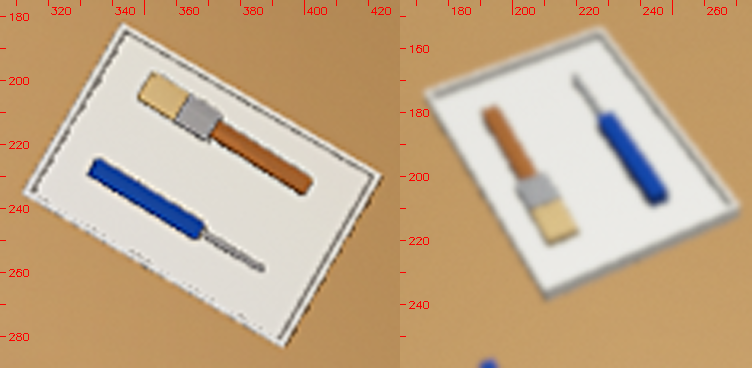

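The crops show:
- **Bolt:** the knob top is at scene (412,236) and top (177,229). The keeper is orange, and the yellow shutter covers the hole.
- **Probe:** it lies in the +y half of the tray, from top (335,227) to the tip at (387,259).
- **Brush:** it lies alongside the probe in the tray.

Next I'll fit the poses.

```bash
cat > fit.py <<'E'
from h import *
from scipy.optimize import least_squares
np.set_printoptions(precision=4,suppress=True)
S=lambda X,Y:(345-.375+X/4,190-.375+Y/4)
T=lambda X,Y:(95-.4+X/5,190-.4+Y/5)
P=[("scene",(80,-130,75),S(60,197)),("scene",(-80,-130,75),S(212,30)),("scene",(-80,130,75),S(668,270)),("scene",(80,130,75),S(543,493)),
("scene",(80,20,75),S(328,356)),("scene",(-80,20,75),S(457,160)),("scene",(80,130,0),S(489,560)),
("top",(-80,-130,75),T(555,487)),("top",(80,-130,75),T(622,165)),("top",(80,130,75),T(108,60)),("top",(-80,130,75),T(37,380)),("top",(80,20,75),T(320,103)),("top",(-80,20,75),T(256,424))]
def W(p,pt):
    c,s=np.cos(p[2]),np.sin(p[2]);x,y,z=np.array(pt)/1000
    return np.array([p[0]+c*x-s*y,p[1]+s*x+c*y,p[3]+z])
def fit(names,P=P):
    def f(p): return np.concatenate([proj(n,W(p,a))[0]-b for n,a,b in P if n in names]+[[p[3]*200]])
    return least_squares(f,[.4,.2,-.2,0])
if __name__=="__main__":
    for nm in (["scene"],["top"],["scene","top"]):
        o=fit(nm);print(nm,o.x,np.abs(o.fun).max(),"keeper",W(o.x,(45,40,84)),"hole",W(o.x,(115,-70,45)))
    print(o.fun.reshape(-1)[:-1].reshape(-1,2))
    k,e=tri("scene",S(267,184),"top",T(409,196));print("knob",k,e)
    c,s=np.cos(o.x[2]),np.sin(o.x[2]);d=(k-[o.x[0],o.x[1],0]);print("knob in case",c*d[0]+s*d[1],-s*d[0]+c*d[1],d[2])
    A=lambda X,Y:(305-.35+X/3.2,175-.35+Y/3.2); B=lambda X,Y:(165-.35+(X-400)/3.2,145-.35+Y/3.2)
    for n,a,b in (("rear",(95,167),(657,197)),("front",(202,232),(606,119)),("tip",(263,269),(575,76))):
        print(n,*tri("top",A(*a),"scene",B(*b)),atz("top",A(*a),.014))
    for n,a,b in (("c1",(123,25),(428,96)),("c2",(380,178),(600,28)),("c3",(285,345),(741,211)),("c4",(25,193),(546,298))):
        print(n,*tri("top",A(*a),"scene",B(*b)),atz("top",A(*a),.014))
    for n,a,b in (("amber",(236,174),(320,263)),("white",(174,159),(389,325))):
        print(n,*tri("top",a,"scene",b))
    from scipy.spatial.transform import Rotation as R
    print(R.from_quat(r.get_state()["tool_rot"]).as_matrix())
E
python3 fit.py
```

```text
['scene'] [ 0.4062  0.2497 -0.1792 -0.0087] 1.7321904531503542 keeper [0.4576 0.281  0.0753] hole [0.5069 0.1603 0.0363]
['top'] [ 0.412   0.2505 -0.179  -0.0049] 0.9707159084696697 keeper [0.4634 0.2818 0.0791] hole [0.5127 0.1611 0.0401]
['scene', 'top'] [ 0.4112  0.2494 -0.1792 -0.0034] 1.8777731129089261 keeper [0.4626 0.2808 0.0806] hole [0.5119 0.16   0.0416]
[[-1.1426  0.1121]
 [-0.8431 -0.7102]
 [ 1.1245 -0.1618]
 [ 1.0843 -0.0037]
 [-1.5513  0.37  ]
 [ 1.092  -0.2203]
 [ 0.2439  1.8778]
 [ 0.6832  0.6026]
 [ 0.8735 -0.1921]
 [-0.3786 -0.018 ]
 [-0.7058  0.6426]
 [ 1.1148  0.1672]
 [-0.2185  0.8528]]
knob [0.4488 0.2002 0.1218] 0.0024137292632676307
knob in case 0.04578458309869038 -0.04176585919004991 0.12176105025626316
rear [ 0.4623 -0.1796  0.0119] 0.001785065648965015 [ 0.4618 -0.1785  0.014 ]
front [ 0.4107 -0.2645  0.0101] 0.002141139696696937 [ 0.4114 -0.2646  0.014 ]
tip [ 0.3826 -0.3137  0.012 ] 0.00043273050748960154 [ 0.3828 -0.3134  0.014 ]
c1 [ 0.5799 -0.2045  0.1984] 0.08367323593337751 [ 0.577  -0.2001  0.014 ]
c2 [ 0.4341 -0.3077  0.1282] 0.11723309244972066 [ 0.4571 -0.4069  0.014 ]
c3 [ 0.2746 -0.3131 -0.2181] 0.16800090463156986 [ 0.323 -0.331  0.014]
c4 [ 0.4885 -0.1856 -0.0721] 0.14915230972769306 [ 0.44   -0.1226  0.014 ]
amber [0.5807 0.0693 0.1009] 0.004318293641762535
white [0.6197 0.2256 0.0728] 0.0034315285584591093
[[-0.9031  0.4294 -0.0001]
 [ 0.4294  0.9031 -0.0001]
 [ 0.     -0.0001 -1.    ]]
```

```bash
cat >> h.py <<'E'
def plan(tgt,yaw,n,split=5):
    """tgt xyz of TCP, yaw (deg) of tool y in world (None: keep); prints rows"""
    s=r.get_state(); p=np.array(s["position"]); M=R.from_quat(s["tool_rot"]).as_matrix()
    y0=np.degrees(np.arctan2(M[1,1],M[0,1])); 
    print("t",round(s["time_s"],1),"pos",p.round(4),"yaw_y",round(y0,2),"q6",s["q"][5].round(2),"F",s["ft_force"].round(1),"w",round(s["grip_width"],3),"gf",round(s["grip_force"],1))
    if tgt is None: return
    dy=0 if yaw is None else (yaw-y0+180)%360-180
    q=p.copy(); a=y0; rows=[]
    for i in range(n):
        e=p+(np.array(tgt)-p)*(i+1)/n-q
        c,sn=np.cos(np.radians(a)),np.sin(np.radians(a))
        Y=np.array([c,sn,0]);X=np.array([-sn,c,0]);  # tool x = y cross z, z down
        X=np.cross(Y,[0,0,-1.]); d=np.array([e@X,e@Y,-e[2]])*1000; d=np.round(d,1 if np.abs(d).max()<5 else 0)
        t=round(np.radians((y0+dy*(i+1)/n)-a)*-1,3)
        q=q+(X*d[0]+Y*d[1]+np.array([0,0,-d[2]]))/1000; a-=np.degrees(t)
        rows.append([d.tolist(),t])
    for i in range(0,n,split): print(rows[i:i+split])
    print("end",q.round(4),round(a,2))
E
python3 -c "
from h import *
plan([.4488,.2002,.19],-10.3,10)"
```

```text
t 1.2 pos [0.2576 0.5418 0.2313] yaw_y 64.57 q6 -0.12 F [-0.3  0.8 -0.7] w 0.996 gf 0.0
[[[-32.0, -23.0, 4.0], np.float64(0.131)], [[-35.0, -18.0, 4.0], np.float64(0.13)], [[-36.0, -14.0, 4.0], np.float64(0.131)], [[-38.0, -8.0, 5.0], np.float64(0.131)], [[-39.0, -4.0, 4.0], np.float64(0.13)]]
[[[-39.0, 2.0, 4.0], np.float64(0.131)], [[-39.0, 6.0, 4.0], np.float64(0.131)], [[-38.0, 12.0, 4.0], np.float64(0.13)], [[-35.0, 16.0, 4.0], np.float64(0.131)], [[-33.0, 21.0, 4.0], np.float64(0.131)]]
end [0.4492 0.2006 0.1903] -10.32
```

Call:
jog_arm:
  rows:
    - [[-32,-23,4],0.131]
    - [[-35,-18,4],0.13]
    - [[-36,-14,4],0.131]
    - [[-38,-8,5],0.131]
    - [[-39,-4,4],0.13]
  gripper: 0.5

```text
time_s: 1.7
position: [0.3536, 0.3701, 0.2102]
tool_rot: [0.523, 0.852, 0.0, 0.0]
ft_force: [0.5, 0.6, 0.6]
grip_width: 0.5
grip_force: 0.0
```

Call:
jog_arm:
  rows:
    - [[-39,2,4],0.131]
    - [[-39,6,4],0.131]
    - [[-38,12,4],0.13]
    - [[-35,16,4],0.131]
    - [[-33,21,4],0.131]

```text
time_s: 2.2
position: [0.4499, 0.1992, 0.1904]
tool_rot: [0.77, 0.639, 0.0, 0.0]
ft_force: [0.6, 0.1, 0.2]
grip_width: 0.501
grip_force: 0.0
```

Call:
jog_arm:
  rows:
    - [[0,0,0],0]
    - [[0,0,0],0]

```text
time_s: 2.4
position: [0.4495, 0.2001, 0.1903]
tool_rot: [0.768, 0.64, -0.0, -0.0]
ft_force: [-0.0, 1.1, -0.2]
grip_width: 0.496
grip_force: 0.0
```

```bash
python3 -c "
from h import *
plan([.4488,.2002,.102],-10.3,5)"
```

```text
t 2.4 pos [0.4495 0.2001 0.1903] yaw_y -10.38 q6 0.46 F [-0.   1.1 -0.2] w 0.496 gf 0.0
[[[-0.0, -0.0, 18.0], np.float64(-0.0)], [[-0.0, -0.0, 17.0], np.float64(-0.001)], [[-0.0, -0.0, 18.0], np.float64(0.0)], [[-0.0, -1.0, 18.0], np.float64(-0.0)], [[-0.0, 0.0, 17.0], np.float64(-0.0)]]
end [0.4485 0.2003 0.1023] -10.32
```

Call:
jog_arm:
  rows:
    - [[0,0,18],0]
    - [[0,0,18],0]
    - [[0,0,18],0]
    - [[0,-1,18],0]
    - [[0,0,16],0]

```text
time_s: 2.9
position: [0.4472, 0.2022, 0.1017]
tool_rot: [0.767, 0.642, -0.0, -0.0]
ft_force: [-0.2, -0.2, -0.5]
grip_width: 0.501
grip_force: 0.0
```

Call:
jog_arm:
  rows:
    - [[0,0,0],0]
    - [[0,0,0],0]
    - [[0,0,0],0]
    - [[0,0,0],0]
    - [[0,0,0],0]
  gripper: 0
  squeeze: 25

```text
time_s: 3.4
position: [0.4486, 0.2012, 0.1028]
tool_rot: [0.768, 0.641, 0.001, 0.0]
ft_force: [0.3, 1.9, -3.5]
grip_width: 0.13
grip_force: 25.2
```

Call:
jog_arm:
  rows:
    - [[8,0,0],0]
    - [[8,0,0],0]
    - [[8,0,0],0]
    - [[8,0,0],0]
    - [[6,0,0],0]

```text
time_s: 3.9
position: [0.4556, 0.2392, 0.1027]
tool_rot: [0.768, 0.641, 0.0, 0.0]
ft_force: [-0.1, -3.1, 3.5]
grip_width: 0.128
grip_force: 25.9
```

Call:
jog_arm:
  rows:
    - [[2,0,0],0]
    - [[2,0,0],0]
    - [[1,0,0],0]
    - [[1,0,0],0]
    - [[0,0,0],0]

```text
time_s: 4.4
position: [0.4556, 0.2399, 0.1026]
tool_rot: [0.767, 0.642, -0.003, 0.003]
ft_force: [1.2, -20.8, 11.8]
grip_width: 0.126
grip_force: 26.6
```

Run:
```python
from h import *
s=save("scene","pics/s1.png");t=save("top","pics/t1.png")
z=lambda im,x,y,w,h:cv2.resize(im[y:y+h,x:x+w,::-1],(400,400),interpolation=cv2.INTER_CUBIC)
cv2.imwrite("pics/c4.png",np.hstack([z(s,340,200,120,120),z(t,125,180,110,110)]))
```

```text
(no output)
```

View pics/c4.png

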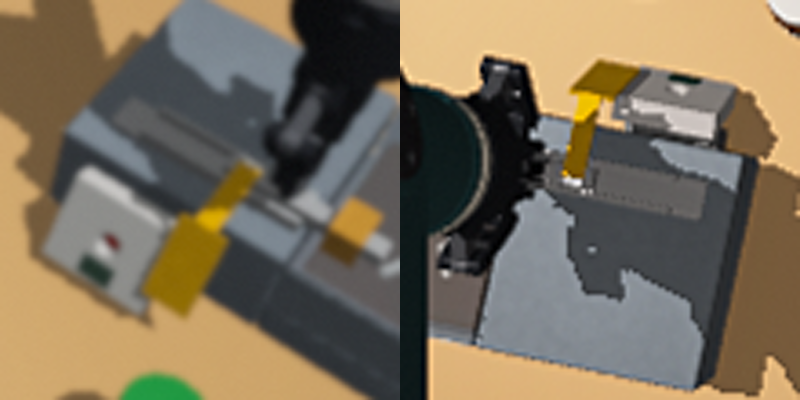

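The bolt is home: the bar's nose sticks out past the keeper. The hole, with the red button inside, is clear at about scene (373,273) and top (206,205). I'll ease off, release and rise.

Call:
jog_arm:
  rows:
    - [[-2,0,0],0]
    - [[-2,0,0],0]
    - [[0,0,0],0]

```text
time_s: 4.8
position: [0.4557, 0.2397, 0.1027]
tool_rot: [0.768, 0.641, -0.0, 0.0]
ft_force: [1.0, -6.8, 6.2]
grip_width: 0.132
grip_force: 26.1
```

Call:
jog_arm:
  rows:
    - [[0,0,0],0]
    - [[0,0,0],0]
    - [[0,0,0],0]
  gripper: 0.4

```text
time_s: 5.1
position: [0.4552, 0.2406, 0.1021]
tool_rot: [0.768, 0.641, -0.0, -0.0]
ft_force: [0.2, -0.2, -0.1]
grip_width: 0.398
grip_force: 0.0
```

Call:
jog_arm:
  rows:
    - [[0,0,-20],0]
    - [[0,0,-30],0]
    - [[0,0,-30],0]
    - [[0,0,-20],0]
    - [[0,0,0],0]

```text
time_s: 5.6
position: [0.4573, 0.2413, 0.2051]
tool_rot: [0.768, 0.641, 0.003, 0.001]
ft_force: [1.9, -0.0, -1.2]
grip_width: 0.402
grip_force: 0.0
```

```bash
python3 -c "
from h import *
plan([.4365,-.2220,.15],-30.7,12)"
```

```text
t 5.6 pos [0.4573 0.2413 0.2051] yaw_y -10.3 q6 0.53 F [ 1.9 -0.  -1.2] w 0.402 gf 0.0
[[[-38.0, 5.0, 5.0], np.float64(0.03)], [[-38.0, 7.0, 4.0], np.float64(0.029)], [[-38.0, 7.0, 5.0], np.float64(0.03)], [[-38.0, 9.0, 4.0], np.float64(0.03)], [[-37.0, 9.0, 5.0], np.float64(0.029)]]
[[[-38.0, 11.0, 5.0], np.float64(0.03)], [[-36.0, 12.0, 4.0], np.float64(0.03)], [[-37.0, 13.0, 5.0], np.float64(0.029)], [[-36.0, 14.0, 4.0], np.float64(0.03)], [[-35.0, 15.0, 5.0], np.float64(0.03)]]
[[[-35.0, 16.0, 4.0], np.float64(0.029)], [[-35.0, 17.0, 5.0], np.float64(0.03)]]
end [ 0.4361 -0.2218  0.1501] -30.69
```

Call:
jog_arm:
  rows:
    - [[-38,5,5],0.03]
    - [[-38,7,4],0.03]
    - [[-38,7,5],0.03]
    - [[-38,9,4],0.03]
    - [[-37,9,5],0.03]

```text
time_s: 6.1
position: [0.4456, 0.0465, 0.1782]
tool_rot: [0.814, 0.581, -0.0, -0.0]
ft_force: [-0.1, -0.5, 0.3]
grip_width: 0.396
grip_force: 0.0
```

Call:
jog_arm:
  rows:
    - [[-38,11,5],0.03]
    - [[-36,12,4],0.03]
    - [[-37,13,5],0.03]
    - [[-36,14,4],0.03]
    - [[-35,15,5],0.03]

```text
time_s: 6.6
position: [0.4366, -0.1467, 0.1552]
tool_rot: [0.855, 0.518, -0.0, -0.001]
ft_force: [0.2, 0.2, -0.4]
grip_width: 0.402
grip_force: 0.0
```

Call:
jog_arm:
  rows:
    - [[-35,16,4],0.03]
    - [[-35,17,5],0.03]
    - [[0,0,0],0]
    - [[0,0,0],0]

```text
time_s: 7.0
position: [0.4324, -0.2229, 0.1462]
tool_rot: [0.871, 0.492, -0.0, -0.001]
ft_force: [0.2, -0.2, 0.5]
grip_width: 0.397
grip_force: 0.0
```

Run:
```python
from h import *
plan([.4365,-.2220,.006],-30.7,5)
t=save("top","pics/t2.png");s=save("scene","pics/s2.png")
for th in("knob_top","bolt"):
  for n in("top","scene"):
    print(th,n,[(np.round(d["box"]).tolist(),round(d["p"],2)) for d in nets.spot_in(n,th)[:2]])
z=lambda im,x,y,w,h:cv2.resize(im[y:y+h,x:x+w,::-1],(400,400),interpolation=cv2.INTER_CUBIC)
cv2.imwrite("pics/c5.png",np.hstack([z(s,345,200,100,100),z(t,140,185,90,90)]))
```

```text
t 7.0 pos [ 0.4324 -0.2229  0.1462] yaw_y -31.05 q6 -0.08 F [ 0.2 -0.2  0.5] w 0.397 gf 0.0
[[[1.0, 1.0, 28.0], np.float64(-0.001)], [[0.0, 0.0, 28.0], np.float64(-0.001)], [[1.0, 1.0, 28.0], np.float64(-0.002)], [[0.0, 0.0, 28.0], np.float64(-0.001)], [[1.0, 1.0, 28.0], np.float64(-0.001)]]
end [ 0.4365 -0.2218  0.0062] -30.71
knob_top top [([139.0, 195.0, 47.0, 34.0], 0.7)]
knob_top scene [([383.0, 245.0, 75.0, 47.0], 0.82)]
bolt top [([140.0, 191.0, 52.0, 39.0], 0.78)]
bolt scene [([384.0, 244.0, 74.0, 50.0], 0.62)]
```

View pics/c5.png

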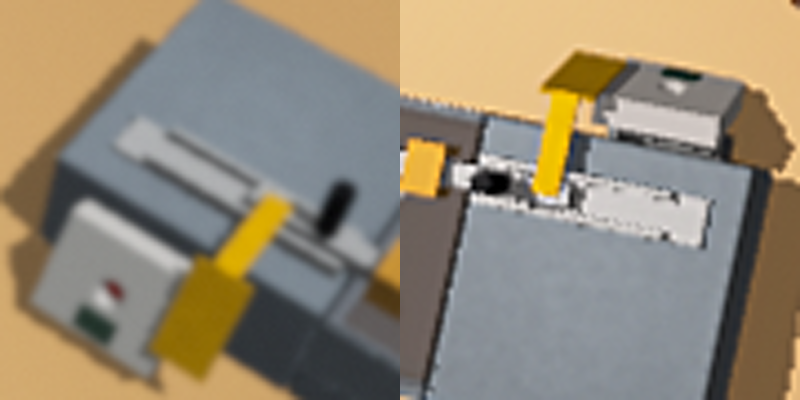

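The bolt has stayed home. The knob is beside the keeper at scene (430,251) and the nose is inside the keeper. The hole shows at scene (371.7,273.6) and top (202,204.5). Now I'll descend on the probe and grasp it.

Call:
jog_arm:
  rows:
    - [[1,1,28],0]
    - [[0,0,28],0]
    - [[1,1,28],0]
    - [[0,0,28],-0.005]
    - [[1,1,24],0]

```text
time_s: 7.8
position: [0.4373, -0.221, 0.0103]
tool_rot: [0.869, 0.496, -0.0, -0.0]
ft_force: [-0.1, -0.5, -0.1]
grip_width: 0.399
grip_force: 0.0
```

Call:
jog_arm:
  rows:
    - [[0,0,2],0]
    - [[0,0,1],0]
    - [[0,0,0],0]

```text
time_s: 8.1
position: [0.438, -0.2221, 0.0093]
tool_rot: [0.869, 0.495, 0.0, 0.001]
ft_force: [-0.0, -0.0, -0.4]
grip_width: 0.4
grip_force: 0.0
```

Call:
jog_arm:
  rows:
    - [[0,0,0],0]
    - [[0,0,0],0]
    - [[0,0,0],0]
    - [[0,0,0],0]
  gripper: 0
  squeeze: 25

```text
time_s: 8.5
position: [0.4382, -0.2224, 0.0096]
tool_rot: [0.869, 0.495, 0.001, 0.001]
ft_force: [0.6, 0.3, 7.4]
grip_width: 0.173
grip_force: 26.8
```

Run:
```python
from h import *
from fit import fit,W,P
plan(None,None,1)
o=fit(["scene","top"]).x
H=W(o,(115,-70,45)); print("model hole px",proj("scene",H),proj("top",H))
print(tri("scene",(371.7,273.6),"top",(202.1,204.3)))
P2=P+[("scene",(115,-70,45),(371.7,273.6))]*2+[("top",(115,-70,45),(202.1,204.3))]*2
f=fit(["scene","top"],P2);print(f.x,W(f.x,(115,-70,45)))
```

```text
t 8.5 pos [ 0.4382 -0.2224  0.0096] yaw_y -30.66 q6 -0.08 F [0.6 0.3 7.4] w 0.173 gf 26.8
model hole px [[372.1204 273.7521]] [[201.2985 204.3853]]
(array([0.512 , 0.1586, 0.0413]), np.float64(0.001111790373738392))
[ 0.4113  0.2492 -0.1804 -0.0032] [0.5119 0.1597 0.0418]
```

Call:
jog_arm:
  rows:
    - [[0,0,-10],0]
    - [[0,0,-35],0]
    - [[0,0,-45],0]
    - [[0,0,-45],0]
    - [[0,0,-45],0]

```text
time_s: 9.0
position: [0.4367, -0.2216, 0.191]
tool_rot: [0.869, 0.495, 0.0, 0.0]
ft_force: [1.2, -0.5, -0.7]
grip_width: 0.177
grip_force: 25.8
```

Call:
jog_arm:
  rows:
    - [[0,0,0],0]
    - [[0,0,0],0]

```text
time_s: 9.2
position: [0.4378, -0.2222, 0.1901]
tool_rot: [0.869, 0.495, 0.001, 0.002]
ft_force: [0.3, 0.6, -1.1]
grip_width: 0.182
grip_force: 25.8
```

```bash
python3 -c "
from h import *
plan([.650,.134,.18],-100.3,13)"
```

```text
t 9.2 pos [ 0.4378 -0.2222  0.1901] yaw_y -30.66 q6 -0.08 F [ 0.3  0.6 -1.1] w 0.182 gf 25.8
[[[32.0, 0.0, 1.0], np.float64(0.094)], [[32.0, -3.0, 1.0], np.float64(0.093)], [[31.0, -6.0, 0.0], np.float64(0.094)], [[31.0, -8.0, 1.0], np.float64(0.093)], [[29.0, -12.0, 1.0], np.float64(0.094)]]
[[[29.0, -14.0, 1.0], np.float64(0.093)], [[27.0, -17.0, 0.0], np.float64(0.094)], [[25.0, -20.0, 1.0], np.float64(0.093)], [[24.0, -21.0, 1.0], np.float64(0.094)], [[21.0, -24.0, 1.0], np.float64(0.093)]]
[[[19.0, -26.0, 1.0], np.float64(0.094)], [[16.0, -27.0, 0.0], np.float64(0.093)], [[14.0, -29.0, 1.0], np.float64(0.094)]]
end [0.6497 0.1343 0.1801] -100.33
```

Call:
jog_arm:
  rows:
    - [[32,0,1],0.094]
    - [[32,-3,1],0.093]
    - [[31,-6,0],0.094]
    - [[31,-8,1],0.093]
    - [[29,-12,1],0.094]

```text
time_s: 9.7
position: [0.5176, -0.0836, 0.1823]
tool_rot: [0.961, 0.278, -0.002, -0.001]
ft_force: [0.1, -0.1, -0.7]
grip_width: 0.176
grip_force: 25.8
```

Call:
jog_arm:
  rows:
    - [[29,-14,1],0.093]
    - [[27,-17,0],0.094]
    - [[25,-20,1],0.093]
    - [[24,-21,1],0.094]
    - [[21,-24,1],0.093]

```text
time_s: 10.2
position: [0.5994, 0.0534, 0.178]
tool_rot: [0.999, 0.048, -0.002, -0.0]
ft_force: [-0.5, -0.5, -0.4]
grip_width: 0.182
grip_force: 25.8
```

Call:
jog_arm:
  rows:
    - [[19,-26,1],0.094]
    - [[16,-27,0],0.093]
    - [[14,-29,1],0.094]
    - [[0,0,0],0]
    - [[0,0,0],0]

```text
time_s: 10.7
position: [0.6476, 0.135, 0.1759]
tool_rot: [0.996, -0.089, -0.002, 0.001]
ft_force: [0.0, -0.1, -0.0]
grip_width: 0.178
grip_force: 25.8
```

```bash
python3 -c "
from h import *
plan([.650,.134,.042],-100.3,5)"
```

```text
t 10.7 pos [0.6476 0.135  0.1759] yaw_y -100.19 q6 1.85 F [ 0.  -0.1 -0. ] w 0.178 gf 25.8
[[[1.0, 0.0, 27.0], np.float64(0.0)], [[0.0, 0.0, 27.0], np.float64(0.001)], [[1.0, 0.0, 26.0], np.float64(0.0)], [[0.0, 0.0, 27.0], np.float64(0.001)], [[1.0, 1.0, 27.0], np.float64(-0.0)]]
end [0.6504 0.1335 0.0419] -100.3
```

Call:
jog_arm:
  rows:
    - [[1,0,27],0]
    - [[0,0,27],0]
    - [[1,0,27],0]
    - [[0,0,27],0]
    - [[0,0,24],0]

```text
time_s: 11.2
position: [0.649, 0.1327, 0.0441]
tool_rot: [0.996, -0.09, -0.002, 0.001]
ft_force: [-0.5, -0.8, -0.8]
grip_width: 0.18
grip_force: 25.8
```

Call:
jog_arm:
  rows:
    - [[0,0,0],0]
    - [[0,0,0],0]

```text
time_s: 11.4
position: [0.6499, 0.1334, 0.0458]
tool_rot: [0.996, -0.09, -0.001, 0.0]
ft_force: [0.3, -0.1, -0.5]
grip_width: 0.182
grip_force: 25.8
```

Run:
```python
from h import *
plan(None,None,1)
s=save("scene","pics/s3.png");t=save("top","pics/t3.png")
z=lambda im,x,y,w,h:cv2.resize(im[y:y+h,x:x+w,::-1],(400,400),interpolation=cv2.INTER_CUBIC)
cv2.imwrite("pics/c6.png",np.hstack([z(s,320,240,80,80),z(t,170,140,80,80)]))
```

```text
t 11.4 pos [0.6499 0.1334 0.0458] yaw_y -100.35 q6 1.85 F [ 0.3 -0.1 -0.5] w 0.182 gf 25.8
```

View pics/c6.png

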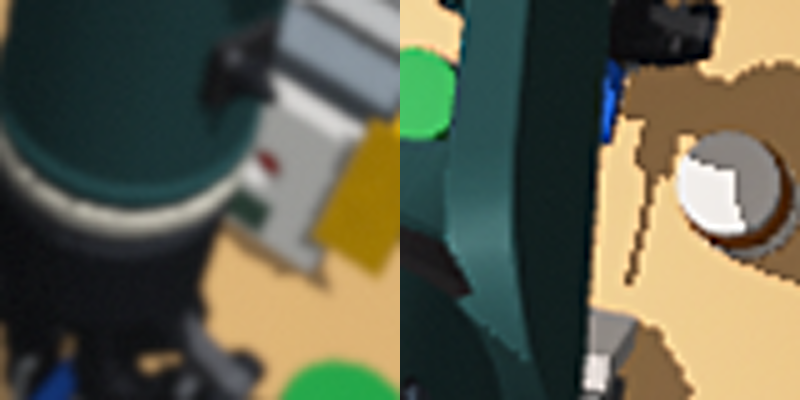

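The gripper hides the tip in both views. The hole shows at scene (373,274). I know where the tip is from the grasp, so I'll advance by feel.

Call:
jog_arm:
  rows:
    - [[-6,0,2],0]
    - [[-8,0,1.5],0]
    - [[-8,0,0],0]
    - [[-4,0,0],0]
    - [[0,0,0],0]

```text
time_s: 12.0
position: [0.6244, 0.1393, 0.0429]
tool_rot: [0.996, -0.09, -0.0, 0.0]
ft_force: [-0.0, 0.5, -0.9]
grip_width: 0.178
grip_force: 25.8
```

Call:
jog_arm:
  rows:
    - [[-1.5,0,0],0]
    - [[-1.5,0,0],0]
    - [[0,0,0],0]

```text
time_s: 12.3
position: [0.6225, 0.1396, 0.0428]
tool_rot: [0.996, -0.09, -0.0, 0.0]
ft_force: [0.0, -0.6, -0.4]
grip_width: 0.176
grip_force: 25.8
```

Call:
jog_arm:
  rows:
    - [[-1.5,0,0],0]
    - [[-1.5,0,0],0]
    - [[0,0,0],0]

```text
time_s: 12.6
position: [0.6193, 0.1401, 0.0427]
tool_rot: [0.996, -0.09, -0.0, 0.0]
ft_force: [0.6, -0.6, -0.0]
grip_width: 0.179
grip_force: 25.8
```

Call:
jog_arm:
  rows:
    - [[-1.5,0,0],0]
    - [[-1.5,0,0],0]
    - [[0,0,0],0]

```text
time_s: 12.9
position: [0.6163, 0.1407, 0.0427]
tool_rot: [0.996, -0.09, -0.0, 0.0]
ft_force: [-1.6, 0.4, -0.3]
grip_width: 0.174
grip_force: 25.8
```

Call:
jog_arm:
  rows:
    - [[-1.5,0,0],0]
    - [[-1.5,0,0],0]
    - [[0,0,0],0]

```text
time_s: 13.2
position: [0.6134, 0.1412, 0.0427]
tool_rot: [0.996, -0.09, -0.0, 0.0]
ft_force: [0.8, -0.2, 0.2]
grip_width: 0.177
grip_force: 25.8
```

Call:
jog_arm:
  rows:
    - [[-1,0,0],0]
    - [[-1,0,0],0]
    - [[0,0,0],0]

```text
time_s: 13.5
position: [0.6115, 0.1416, 0.0428]
tool_rot: [0.996, -0.09, -0.0, 0.0]
ft_force: [-0.1, -0.1, -0.6]
grip_width: 0.179
grip_force: 25.8
```

The tip is about 7 mm past the mouth with no contact, so it is inside the hole. I'll lift the grip in an arc so the hole's rim tips the probe towards the hole axis.

Call:
jog_arm:
  rows:
    - [[0,0,-3.5],0]
    - [[-0.2,0,-3.5],0]
    - [[0,0,0],0]

```text
time_s: 13.8
position: [0.6122, 0.1416, 0.0504]
tool_rot: [0.996, -0.09, 0.001, -0.0]
ft_force: [1.9, -1.3, -2.3]
grip_width: 0.177
grip_force: 25.5
```

Call:
jog_arm:
  rows:
    - [[-0.3,0,-3.5],0]
    - [[-0.4,0,-3.5],0]
    - [[0,0,0],0]

```text
time_s: 14.1
position: [0.6112, 0.1418, 0.0574]
tool_rot: [0.996, -0.09, 0.0, -0.0]
ft_force: [1.3, 0.4, -1.8]
grip_width: 0.179
grip_force: 25.4
```

Call:
jog_arm:
  rows:
    - [[-0.6,0,-3.5],0]
    - [[-0.6,0,-3.5],0]
    - [[0,0,0],0]

```text
time_s: 14.4
position: [0.6096, 0.142, 0.0643]
tool_rot: [0.996, -0.09, 0.0, 0.0]
ft_force: [0.6, -0.1, -2.6]
grip_width: 0.181
grip_force: 25.2
```

Call:
jog_arm:
  rows:
    - [[-0.8,0,-3.5],0]
    - [[-0.9,0,-3.3],0]
    - [[0,0,0],0]

```text
time_s: 14.7
position: [0.6079, 0.1423, 0.0711]
tool_rot: [0.996, -0.09, 0.0, 0.0]
ft_force: [1.2, 0.7, -2.1]
grip_width: 0.177
grip_force: 25.0
```

Call:
jog_arm:
  rows:
    - [[-1.1,0,-3.3],0]
    - [[-1.1,0,-3.3],0]
    - [[0,0,0],0]

```text
time_s: 15.0
position: [0.6058, 0.1427, 0.0776]
tool_rot: [0.996, -0.09, 0.0, 0.0]
ft_force: [1.3, -0.4, -2.1]
grip_width: 0.181
grip_force: 24.8
```

Run:
```python
from h import *
plan(None,None,1)
s=save("scene","pics/s4.png");t=save("top","pics/t4.png")
z=lambda im,x,y,w,h:cv2.resize(im[y:y+h,x:x+w,::-1],(400,400),interpolation=cv2.INTER_CUBIC)
cv2.imwrite("pics/c7.png",np.hstack([z(s,300,210,110,110),z(t,170,140,90,90)]))
```

```text
t 15.0 pos [0.6058 0.1427 0.0776] yaw_y -100.32 q6 1.87 F [ 1.3 -0.4 -2.1] w 0.181 gf 24.8
```

View pics/c7.png

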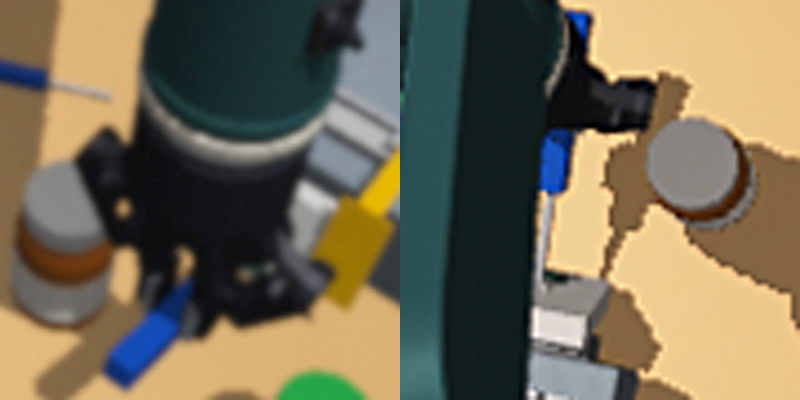

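The probe is tipped down into the hole: the handle's rear is up at scene (333,311) and the rod meets the logger at top (202,205). The jars are untouched. Next I'll push along the hole axis.

Call:
jog_arm:
  rows:
    - [[-1,0,0.4],0]
    - [[-1,0,0.4],0]
    - [[0,0,0],0]

```text
time_s: 15.4
position: [0.6038, 0.143, 0.0763]
tool_rot: [0.996, -0.09, -0.0, 0.0]
ft_force: [0.7, 1.1, -0.8]
grip_width: 0.176
grip_force: 24.8
```

Call:
jog_arm:
  rows:
    - [[-1,0,0.4],0]
    - [[-1,0,0.4],0]
    - [[0,0,0],0]

```text
time_s: 15.7
position: [0.6016, 0.1434, 0.0755]
tool_rot: [0.996, -0.09, -0.0, 0.0]
ft_force: [0.9, 0.0, -1.0]
grip_width: 0.179
grip_force: 24.8
```

Call:
jog_arm:
  rows:
    - [[-1,0,0.4],0]
    - [[-1,0,0.4],0]
    - [[0,0,0],0]

```text
time_s: 16.0
position: [0.6002, 0.1437, 0.0749]
tool_rot: [0.996, -0.09, 0.0, 0.0]
ft_force: [1.4, -0.3, -1.0]
grip_width: 0.177
grip_force: 24.9
```

Call:
jog_arm:
  rows:
    - [[-1,0,0.4],0]
    - [[-1,0,0.4],0]
    - [[0,0,0],0]

```text
time_s: 16.3
position: [0.5984, 0.1441, 0.0742]
tool_rot: [0.996, -0.09, 0.001, -0.0]
ft_force: [4.6, -1.1, -1.7]
grip_width: 0.177
grip_force: 24.9
```

Call:
jog_arm:
  rows:
    - [[-1,0,0.4],0]
    - [[-1,0,0.4],0]
    - [[0,0,0],0]

```text
time_s: 16.6
position: [0.5963, 0.1444, 0.0733]
tool_rot: [0.996, -0.09, 0.0, -0.0]
ft_force: [5.0, -0.5, -0.3]
grip_width: 0.177
grip_force: 24.9
```

Call:
jog_arm:
  rows:
    - [[-1,0,0.4],0]
    - [[0,0,0],0]

```text
time_s: 16.8
position: [0.5953, 0.1446, 0.0729]
tool_rot: [0.996, -0.09, 0.0, -0.0]
ft_force: [5.7, -1.5, 0.7]
grip_width: 0.174
grip_force: 24.9
```

Call:
jog_arm:
  rows:
    - [[-1,0,0.4],0]
    - [[0,0,0],0]

```text
time_s: 17.0
position: [0.5946, 0.1448, 0.0726]
tool_rot: [0.996, -0.09, 0.001, -0.0]
ft_force: [4.7, -1.5, -0.5]
grip_width: 0.18
grip_force: 25.0
```

Call:
jog_arm:
  rows:
    - [[-1,0,0.4],0]
    - [[0,0,0],0]

```text
time_s: 17.2
position: [0.5945, 0.1449, 0.0725]
tool_rot: [0.996, -0.09, 0.001, -0.0]
ft_force: [6.8, -2.4, 0.1]
grip_width: 0.18
grip_force: 25.0
```

Call:
jog_arm:
  rows:
    - [[-1,0,0.4],0]
    - [[0,0,0],0]

```text
time_s: 17.4
position: [0.5945, 0.145, 0.0725]
tool_rot: [0.996, -0.09, 0.002, -0.0]
ft_force: [8.6, -2.0, 0.3]
grip_width: 0.179
grip_force: 25.1
```

The arm has stopped moving while the force rises, about 6 mm after contact, so the button is bottomed. I'll hold for two seconds.

Call:
jog_arm:
  rows:
    - [[-1,0,0.4],0]
    - [[0,0,0],0]
    - [[0,0,0],0]
    - [[0,0,0],0]
    - [[0,0,0],0]

```text
time_s: 17.9
position: [0.5945, 0.1451, 0.0725]
tool_rot: [0.996, -0.09, 0.003, -0.0]
ft_force: [9.7, -3.2, 1.6]
grip_width: 0.18
grip_force: 25.2
```

Call:
jog_arm:
  rows:
    - [[0,0,0],0]
    - [[0,0,0],0]
    - [[0,0,0],0]
    - [[0,0,0],0]
    - [[0,0,0],0]

```text
time_s: 18.4
position: [0.5945, 0.1451, 0.0725]
tool_rot: [0.996, -0.09, 0.003, -0.0]
ft_force: [9.0, -2.3, 1.8]
grip_width: 0.177
grip_force: 25.2
```

Call:
jog_arm:
  rows:
    - [[0,0,0],0]
    - [[0,0,0],0]
    - [[0,0,0],0]
    - [[0,0,0],0]
    - [[0,0,0],0]

```text
time_s: 18.9
position: [0.5945, 0.1451, 0.0725]
tool_rot: [0.996, -0.09, 0.003, -0.0]
ft_force: [9.4, -2.0, 1.6]
grip_width: 0.174
grip_force: 25.2
```

Call:
jog_arm:
  rows:
    - [[0,0,0],0]
    - [[0,0,0],0]
    - [[0,0,0],0]
    - [[0,0,0],0]
    - [[0,0,0],0]

```text
time_s: 19.4
position: [0.5945, 0.1451, 0.0725]
tool_rot: [0.996, -0.09, 0.003, -0.0]
ft_force: [8.9, -2.3, 0.5]
grip_width: 0.179
grip_force: 25.2
```

Call:
jog_arm:
  rows:
    - [[0,0,0],0]
    - [[0,0,0],0]

```text
time_s: 19.6
position: [0.5945, 0.1451, 0.0725]
tool_rot: [0.996, -0.09, 0.003, -0.0]
ft_force: [9.0, -3.0, 1.3]
grip_width: 0.175
grip_force: 25.2
```

Call:
jog_arm:
  rows:
    - [[4,0,-1.6],0]
    - [[6,0,-2.4],0]
    - [[8,0,-3.2],0]
    - [[10,0,-4],0]
    - [[10,0,-4],0]

```text
time_s: 20.1
position: [0.6284, 0.1384, 0.0864]
tool_rot: [0.996, -0.09, -0.001, 0.0]
ft_force: [0.1, 0.8, -1.2]
grip_width: 0.179
grip_force: 24.9
```

Call:
jog_arm:
  rows:
    - [[5,0,-15],0]
    - [[0,0,-30],0]
    - [[0,0,-40],0]
    - [[0,0,-20],0]
    - [[0,0,0],0]

```text
time_s: 20.6
position: [0.6363, 0.1378, 0.1955]
tool_rot: [0.996, -0.09, 0.003, -0.001]
ft_force: [-0.0, 0.3, -0.8]
grip_width: 0.175
grip_force: 25.0
```

```bash
python3 -c "
from h import *
plan([.4380,-.2222,.15],-30.66,13)"
```

```text
t 20.6 pos [0.6363 0.1378 0.1955] yaw_y -100.33 q6 1.86 F [-0.   0.3 -0.8] w 0.175 gf 25.0
[[[-10.0, 30.0, 4.0], np.float64(-0.094)], [[-13.0, 29.0, 3.0], np.float64(-0.093)], [[-15.0, 27.0, 4.0], np.float64(-0.094)], [[-18.0, 26.0, 3.0], np.float64(-0.093)], [[-21.0, 25.0, 4.0], np.float64(-0.094)]]
[[[-22.0, 22.0, 3.0], np.float64(-0.093)], [[-25.0, 20.0, 4.0], np.float64(-0.094)], [[-26.0, 18.0, 3.0], np.float64(-0.093)], [[-27.0, 15.0, 4.0], np.float64(-0.094)], [[-30.0, 12.0, 3.0], np.float64(-0.093)]]
[[[-30.0, 10.0, 4.0], np.float64(-0.094)], [[-30.0, 7.0, 3.0], np.float64(-0.093)], [[-32.0, 4.0, 4.0], np.float64(-0.094)]]
end [ 0.438  -0.2224  0.1495] -30.66
```

Call:
jog_arm:
  rows:
    - [[-10,30,1],-0.094]
    - [[-13,29,1],-0.093]
    - [[-15,27,1],-0.094]
    - [[-18,26,1],-0.093]
    - [[-21,25,1],-0.094]

```text
time_s: 21.1
position: [0.5554, -0.0021, 0.1851]
tool_rot: [0.989, 0.145, -0.001, -0.0]
ft_force: [0.1, 0.1, -1.1]
grip_width: 0.173
grip_force: 25.0
```

Call:
jog_arm:
  rows:
    - [[-22,22,3],-0.093]
    - [[-25,20,4],-0.094]
    - [[-26,18,3],-0.093]
    - [[-27,15,4],-0.094]
    - [[-30,12,3],-0.093]

```text
time_s: 21.6
position: [0.479, -0.1401, 0.1682]
tool_rot: [0.929, 0.37, -0.001, -0.001]
ft_force: [0.7, -0.1, -0.5]
grip_width: 0.177
grip_force: 24.9
```

Call:
jog_arm:
  rows:
    - [[-30,10,4],-0.094]
    - [[-30,7,3],-0.093]
    - [[-32,4,4],-0.094]
    - [[0,0,0],0]
    - [[0,0,0],0]

```text
time_s: 22.1
position: [0.4343, -0.2226, 0.1575]
tool_rot: [0.87, 0.494, -0.0, -0.001]
ft_force: [-0.1, 0.3, 0.1]
grip_width: 0.18
grip_force: 24.9
```

Run:
```python
from h import *
plan([.4380,-.2222,.055],-30.66,5)
s=save("scene","pics/s5.png")
print([(np.round(d["box"]).tolist(),round(d["p"],2)) for d in nets.spot_in("scene","probe")])
```

```text
t 22.1 pos [ 0.4343 -0.2226  0.1575] yaw_y -30.84 q6 -0.08 F [-0.1  0.3  0.1] w 0.18 gf 24.9
[[[0.0, 1.0, 21.0], np.float64(-0.001)], [[1.0, 0.0, 20.0], np.float64(-0.0)], [[0.0, 1.0, 21.0], np.float64(-0.001)], [[1.0, 0.0, 20.0], np.float64(-0.0)], [[0.0, 1.0, 21.0], np.float64(-0.001)]]
end [ 0.4379 -0.2225  0.0545] -30.66
[([282.0, 222.0, 48.0, 15.0], 0.77), ([232.0, 142.0, 13.0, 16.0], 0.71), ([188.0, 258.0, 26.0, 39.0], 0.7)]
```

Call:
jog_arm:
  rows:
    - [[0,1,21],0]
    - [[1,0,20],0]
    - [[0,1,21],0]
    - [[1,0,20],0]
    - [[0,1,20],0]
  squeeze: 20

```text
time_s: 22.7
position: [0.4393, -0.2211, 0.0556]
tool_rot: [0.869, 0.496, 0.0, -0.0]
ft_force: [0.0, -0.7, -0.9]
grip_width: 0.177
grip_force: 25.0
```

Call:
jog_arm:
  rows:
    - [[0,0,4],0]
    - [[0,0,4],0]
    - [[0,0,4],0]
    - [[0,0,4],0]
    - [[0,0,0],0]

```text
time_s: 23.2
position: [0.4389, -0.2224, 0.0405]
tool_rot: [0.869, 0.495, 0.0, 0.0]
ft_force: [-0.5, -0.8, 0.0]
grip_width: 0.179
grip_force: 24.9
```

Call:
jog_arm:
  rows:
    - [[0,0,4],0]
    - [[0,0,4],0]
    - [[0,0,4],0]
    - [[0,0,0],0]

```text
time_s: 23.6
position: [0.4386, -0.2225, 0.028]
tool_rot: [0.869, 0.495, -0.0, -0.0]
ft_force: [0.6, -1.0, 0.9]
grip_width: 0.179
grip_force: 25.2
```

Call:
jog_arm:
  rows:
    - [[0,0,3],0]
    - [[0,0,3],0]
    - [[0,0,3],0]
    - [[0,0,0],0]

```text
time_s: 24.0
position: [0.4386, -0.2224, 0.019]
tool_rot: [0.869, 0.495, -0.0, -0.0]
ft_force: [-0.1, 0.4, 1.4]
grip_width: 0.175
grip_force: 25.4
```

Call:
jog_arm:
  rows:
    - [[0,0,2],0]
    - [[0,0,2],0]
    - [[0,0,2],0]
    - [[0,0,0],0]

```text
time_s: 24.4
position: [0.4389, -0.2223, 0.0133]
tool_rot: [0.869, 0.495, 0.0, -0.0]
ft_force: [1.7, 1.2, 4.2]
grip_width: 0.18
grip_force: 25.8
```

Call:
jog_arm:
  rows:
    - [[0,0,1],0]
    - [[0,0,1],0]
    - [[0,0,0],0]

```text
time_s: 24.7
position: [0.439, -0.2224, 0.0115]
tool_rot: [0.869, 0.495, 0.0, 0.0]
ft_force: [1.3, 2.7, 4.7]
grip_width: 0.179
grip_force: 26.1
```

Call:
jog_arm:
  rows:
    - [[0,0,1],0]
    - [[0,0,1],0]
    - [[0,0,0],0]

```text
time_s: 25.0
position: [0.439, -0.2224, 0.0097]
tool_rot: [0.869, 0.495, 0.0, 0.0]
ft_force: [1.5, 2.8, 7.0]
grip_width: 0.174
grip_force: 26.5
```

Call:
jog_arm:
  rows:
    - [[0,0,0.5],0]
    - [[0,0,0.5],0]
    - [[0,0,0],0]

```text
time_s: 25.3
position: [0.439, -0.2224, 0.0097]
tool_rot: [0.869, 0.495, 0.0, 0.0]
ft_force: [-1.0, 5.0, 19.4]
grip_width: 0.18
grip_force: 28.1
```

It is flat on the tray floor, with a hard stop at the original grasp height. I'll unload, open slowly and rise.

Call:
jog_arm:
  rows:
    - [[0,0,-1],0]
    - [[0,0,0],0]

```text
time_s: 25.5
position: [0.4389, -0.2225, 0.0097]
tool_rot: [0.869, 0.495, 0.0, 0.0]
ft_force: [1.5, 1.7, 5.9]
grip_width: 0.176
grip_force: 26.5
```

Call:
jog_arm:
  rows:
    - [[0,0,0],0]
    - [[0,0,0],0]
    - [[0,0,0],0]
    - [[0,0,0],0]
  gripper: 0.4

```text
time_s: 25.9
position: [0.4385, -0.2224, 0.0092]
tool_rot: [0.869, 0.495, -0.0, -0.0]
ft_force: [-0.7, -0.0, 0.6]
grip_width: 0.402
grip_force: 0.0
```

Call:
jog_arm:
  rows:
    - [[0,0,-8],0]
    - [[0,0,-20],0]
    - [[0,0,-40],0]
    - [[0,0,-45],0]
    - [[0,0,-45],0]

```text
time_s: 26.4
position: [0.4381, -0.222, 0.1693]
tool_rot: [0.869, 0.495, -0.0, -0.0]
ft_force: [0.2, -1.0, -0.2]
grip_width: 0.397
grip_force: 0.0
```

Call:
jog_arm:
  rows:
    - [[45,0,-20],0]
    - [[45,0,0],0]
    - [[45,0,0],0]
    - [[0,0,0],0]
    - [[0,0,0],0]

```text
time_s: 26.9
position: [0.5075, -0.1054, 0.1877]
tool_rot: [0.868, 0.496, -0.0, 0.0]
ft_force: [-0.6, -1.0, 0.6]
grip_width: 0.401
grip_force: 0.0
```

Run:
```python
from h import *
plan(None,None,1)
s=save("scene","pics/s6.png");t=save("top","pics/t6.png")
cv2.imwrite("pics/c8.png",np.hstack([cv2.resize(s[130:390,160:520,::-1],(400,289)),cv2.resize(t[130:390,120:480,::-1],(400,289))]))
for th in("probe","jar_amber","jar_white","brush","bolt"):
  for n in("top","scene"):
    print(th,n,[(np.round(d["box"]).tolist(),round(d["p"],2)) for d in nets.spot_in(n,th)[:3]])
```

```text
t 26.9 pos [ 0.5075 -0.1054  0.1877] yaw_y -30.49 q6 0.19 F [-0.6 -1.   0.6] w 0.401 gf 0.0
probe top [([336.0, 222.0, 17.0, 14.0], 0.59), ([254.0, 222.0, 40.0, 12.0], 0.56)]
probe scene [([220.0, 169.0, 29.0, 38.0], 0.8), ([281.0, 222.0, 50.0, 14.0], 0.71), ([187.0, 258.0, 28.0, 38.0], 0.59)]
jar_amber top [([226.0, 165.0, 28.0, 28.0], 0.63)]
jar_amber scene [([304.0, 250.0, 30.0, 55.0], 0.71)]
jar_white top [([164.0, 147.0, 27.0, 23.0], 0.57)]
jar_white scene [([368.0, 315.0, 34.0, 40.0], 0.88), ([380.0, 243.0, 73.0, 54.0], 0.53)]
brush top [([391.0, 224.0, 12.0, 12.0], 0.39)]
brush scene [([191.0, 175.0, 33.0, 45.0], 0.86)]
bolt top [([136.0, 193.0, 55.0, 39.0], 0.63)]
bolt scene [([383.0, 243.0, 71.0, 54.0], 0.98), ([369.0, 312.0, 33.0, 42.0], 0.63)]
```

View pics/c8.png

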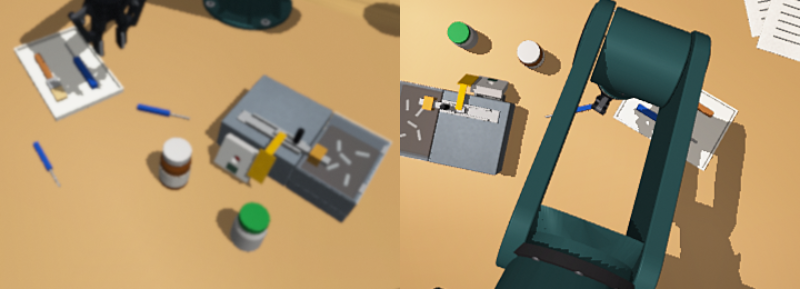

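The probe lies flat in the tray at scene (235,190), and the brush and both jars are where they started. The bolt is home, with the knob at scene (430,251). I'm handing the job in.

```bash
python3 -c "
from h import *
print(r.job_done())"
```

```text
the job is handed in; nothing more can be done
None
```

I bolted the case, held the logger button fully down with the largest probe for about 2.5 s, and laid the probe flat back in the tray with the jars and brush undisturbed. I handed the job in at about 27 s; no verdict came back.

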